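# Push the kit carton through the gate of the collection bay

## Task

Push the small reagent kit carton along the worktop, narrow end first, through the gap between the two steel posts of the white collection bay, until its leading end is home against the rubber strip at the back of the bay. Only push it: do not lift or tip it, and leave the other things where they stand.

Things in the scene. Friction and masses are not known exactly. Their poses are not given: they have to be found in the camera images.
- kit: reagent kit carton, plain white on top, printed blue on a side, 0.14 to 0.28 kg: 51 mm along own x, 77 mm along own y, 42 mm high. Origin at the centre of its underside, z up. Starts flat in front of the gap, centre 95 to 150 mm before it and up to 35 mm to either side of the lane, long axis within 0.45 rad of the lane (bay x). Slides freely.
- bay: collection bay, fixed. Origin on the worktop midway between its two upright steel posts; x (the lane) points into the bay, z up. Posts 24 mm across, 40 mm high, centred at y = +-41 mm: the gap is 58 mm. Behind them side rails 14 mm high, 76 mm apart inside, run to a back wall 34 mm high. The worktop is the floor. With the carton home its centre is at x = 66 mm, its rear end at x = 28 mm.
- bay_stop (a point): middle of the face of the black rubber strip on the back wall, at x = 105 mm in the bay's frame, 18 mm above the worktop; the strip is 62 mm long and spans 8 to 28 mm above the worktop
- timer: flat white bench timer, 66x64x18 mm, beside the bay; a bystander, not to be moved. Origin at the centre of its underside
- slide_box: dark blue slide box with a snap lid, 38x89x32 mm, lying flat; a bystander, not to be moved. Origin at the centre of its underside
- tape_roll: roll of cream label tape lying flat, 76 mm across, 24 mm high; a bystander, not to be moved. Origin at the centre of its underside
- specimen_cup: white specimen cup with a red screw cap, 60 mm across, 66 mm high; a bystander, not to be moved. Origin at the centre of its underside
- tip_box: blue pipette tip box with a clear lid, 72x122x74 mm, left of the work; a bystander, not to be moved. Origin at the centre of its underside
There are look-alikes about, which are no part of the job. Leave any blue or brown look-alike of the bay alone.

How it is judged:
By the outcome, as a careful person would: the job done as asked, in the order asked, and still so for the second after the job is handed in, with the robot touching nothing.
It also fails if it takes over 59 s, if anything falls off the work surface, if the arm or the gripper's body presses on something with over 40 N, if the wrist force passes 120 N, or if a joint passes its speed limit or range.

## Robot

A 6-joint arm with a two-finger parallel gripper is mounted at the origin on a cart in front of the work surface, level with it; the furniture and walls round the work are solid. World frame = base frame: x ahead of the robot, y to its left, z up, the work surface at z = 0. Lengths are in m, angles in rad, forces in N, time in s.
With the tool pointing down it reaches from about 0.35 to 0.975 m from the base axis. Payload 4.9 kg.
Tool frame: the origin (TCP) lies on the centre line of the jaws, within the pads' length; the fingertips stand 8 mm ahead of it and the grasp point (between the pads) lies 11 mm behind it; z points along the fingers, y is the direction in which the jaws open and shut (so a half turn about z gives the same grasp; the last joint's range is limited). The gripper opens to 85 mm and grips with 20 to 120 N. Pads are 22 mm wide; open, the fingers measure 114 mm over their backs; the gripper's body (76 mm by 85 mm) begins 54 mm behind the grasp point. The pads swing forward as they close: fully open they stand 13 mm farther back than shut.
Start: joints at [1.219, 0.053, 1.613, -0, 1.476, -0.119], TCP at [0.144, 0.608, 0.214] pointing down, gripper open.
Joint ranges: [-3.01, 3.01], [-1.01, 2.22], [0.06, 2.58], [-1.02, 4.17], [0.09, 2.62], [-3.14, 3.14]. Speed limits (rad/s): [2.57, 2.57, 3.14, 3.14, 3.14, 3.14].

## Interface

Orientations are given as a rotation vector (axis times angle).
In Python, from station import get_obs, get_image, calibration, finish_job gives the robot as it stands. The module is installed in compiled form; this text tells all that it offers.
- The arm moves only by the shell command python3 -m jog 'ROWS' [FORCE]. ROWS is JSON, a list of rows, each a list of 7 numbers: the shift along the tool's x, y, z in cm, then the turn, a rotation vector about the tool's x, y, z in rad, then the closure in counts, from 0 (fully open) to 255 (shut). In form: [[dx, dy, dz, ax, ay, az, jaw], ...]. A call has 1 to 8 rows; each row is the pose to reach, as a shift and turn from the pose measured when the call began, along the tool's axes at that moment; what a row does not reach only later rows make up. A row lasts 1/12 s, in which the tool goes at most 41.7 mm and 7.16 degrees, less where a joint would pass 70% of its speed; a pose out of reach is approached as far as the arm can. A call with a gripper value outside its range is refused whole. The fingers move at their own pace and stop on an object; FORCE is the grip in N (left out, the last holds). Time passes only in rows, so rows that repeat a pose let the fingers close. It gives the time, the measured TCP pose, the force and the opening at its end, in the units of the state.
- get_obs(): the state, without advancing time (a new reading comes with each control period).
- get_image(name): name is "scene" or "side" or "wrist"; returns the picture (420x560x3 uint8, red, green, blue); there is no depth.
- calibration(name): a dict with "vfov" (degrees; the focal length in pixels is half the picture's height over the tangent of half this angle, whatever the lens; pixels are square), "cx", "cy" (the principal point, pixels), "R" (3x3) and "t" (3): a world point X has camera coordinates R X + t. Camera axes: x right, y down, z forward; pixel columns grow to the right and rows downward; lengths in m; the calibration is good to about 2 mm. A picture is of the moment at which its call begins: read the wrist's pose just before it. calibration takes no time and is no camera call; for the wrist camera it gives the pose at the moment of the call.
- finish_job(): hands the job in, once; it reports no verdict.
The state is a dict: "t": time; "q": joint angles; "dq": joint speeds; "effort": joint torques, N m; "tool_pos": TCP position; "tool_rot": TCP orientation; "contact_force": force on the tool from outside, world axes, zero at the start; "wrist_torque": the same for the moment, N m; "opening": finger opening in m.
Only numpy, scipy, OpenCV 4.12 (cv2) and the standard library are available. Lean on these libraries where they do the work, as an engineer would, in place of code of your own. Each camera call takes 0.05 s, during which the arm holds its last target. There are 200 camera calls.

## Working session

There is one attempt and no reset: what is moved stays moved. The work goes in short steps, Python scripts to look and compute and a shell command to move; the robot and the scene stay as the last step left them, time stands still between calls to the robot, and variables do not carry over. Pictures are saved under pics/ and viewed, about 8 in all and at most 12, crops included, and the job is handed in when it is done.

```bash
mkdir -p pics; cat > h.py <<'E'
import numpy as np, cv2
from station import get_obs,get_image,calibration
from scipy.spatial.transform import Rotation as Ro
def ray(c,u,v,z):
    f=210/np.tan(np.radians(c["vfov"])/2); R=np.array(c["R"]); t=np.array(c["t"])
    o=-R.T@t; d=R.T@np.array([(u-c["cx"])/f,(v-c["cy"])/f,1]); return o+d*(z-o[2])/d[2]
def proj(c,X):
    f=210/np.tan(np.radians(c["vfov"])/2); p=np.array(c["R"])@X+np.array(c["t"]); return c["cx"]+f*p[0]/p[2],c["cy"]+f*p[1]/p[2]
E
python3 - <<'E'
from h import *
for n in("scene","side"):
    im=get_image(n); cv2.imwrite(f"pics/{n}0.png",im[:,:,::-1]); c=calibration(n); print(n,c)
o=get_obs(); print(o)
E
```

```text
scene {'vfov': 47.486823445978324, 'cx': 276.85769924332294, 'cy': 207.72601888442043, 'R': array([[ 0.82191703, -0.56937366,  0.01631046],
       [-0.39903376, -0.59598522, -0.69683117],
       [ 0.40647811,  0.56622898, -0.71704971]]), 't': array([-0.60283922,  0.13145377,  1.71592242])}
side {'vfov': 51.295359168852826, 'cx': 278.0094158491716, 'cy': 208.58984180244065, 'R': array([[ 0.99857669,  0.0526903 ,  0.00826632],
       [ 0.04986587, -0.86736395, -0.49516984],
       [-0.01892074,  0.49487727, -0.86875687]]), 't': array([-0.55539851, -0.21567836,  1.7181002 ])}
{'t': 0.1, 'q': array([ 1.21899751e+00,  5.33301978e-02,  1.61417868e+00,  1.39647110e-05,
        1.47599834e+00, -1.19012611e-01]), 'dq': array([-8.56780493e-04,  1.05521988e-03, -3.32047111e-03, -1.55698708e-03,
        9.42509747e-06,  1.56660113e-04]), 'effort': array([ 3.20753797e-04, -3.94903314e+01, -3.71362174e+01, -9.17040097e-05,
        3.91276975e-03,  1.16482397e-05]), 'tool_pos': array([0.14397387, 0.60756856, 0.21244846]), 'tool_rot': array([-3.64783159e-01, -3.11987799e+00,  2.91891490e-03]), 'contact_force': array([0.80917554, 0.86560656, 0.27625347]), 'wrist_torque': array([-0.02852047, -0.03001705, -0.04487379]), 'opening': 0.08563405130840525}
```

View pics/scene0.png

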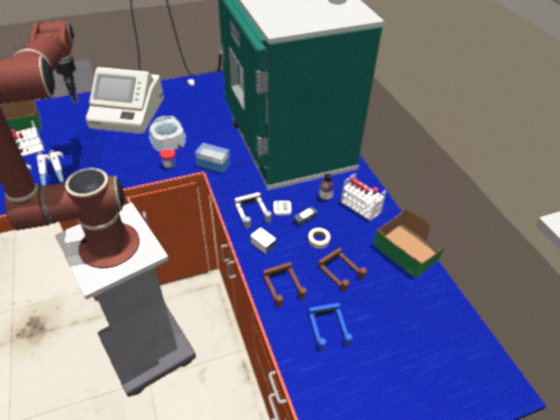

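View pics/side0.png

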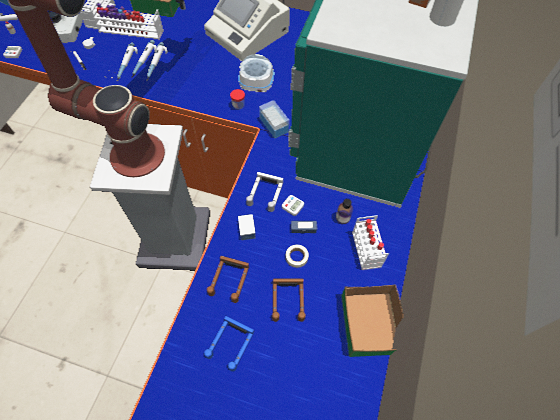

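The white bay is at scene (253,207) and side (265,190). The kit is the white carton at scene (263,240) and side (247,226). The brown and blue frames are look-alikes, and the flat white thing at scene (282,207) is the timer. I'll confirm this in an enlarged crop.

```bash
python3 - <<'E'
from h import *
a=cv2.imread("pics/scene0.png")[185:260,225:325]; b=cv2.imread("pics/side0.png")[165:245,225:325]
cv2.imwrite("pics/crop.png",np.hstack([cv2.resize(a,None,fx=4,fy=4,interpolation=2),np.zeros((300,0,3),np.uint8),cv2.resize(b[:75],None,fx=4,fy=4,interpolation=2)]))
c=calibration("scene");s=calibration("side")
for n,p,q,z in [("postA",(247,220.5),(253.5,203),.04),("postB",(268,216),(271,203),.04),("kit",(263,238),(246.5,222),.042)]:
    print(n,ray(c,*p,z),ray(s,*q,z))
E
```

```text
postA [ 0.45435766 -0.20913577  0.04      ] [ 0.47968909 -0.22085736  0.04      ]
postB [ 0.53108024 -0.23328088  0.04      ] [ 0.54219638 -0.21725489  0.04      ]
kit [ 0.45551149 -0.31369434  0.042     ] [ 0.46169053 -0.2999815   0.042     ]
```

View pics/crop.png

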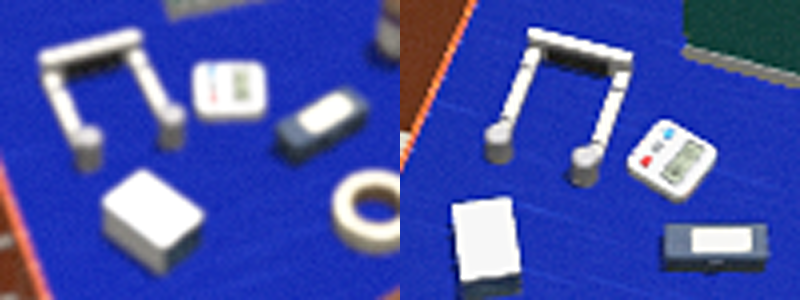

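The crop confirms it: white bay with grey post tops at side (250,198) and (271,204), kit top centred at side (246,225), timer on its right. Next I work out coarse positions and then move the wrist camera over the area.

```bash
python3 - <<'E'
from h import *
c=calibration("scene");s=calibration("side");w=calibration("wrist")
S=lambda x,y:(225+x/4,185+y/4); D=lambda x,y:(225+(x-400)/4,165+y/4)
for n,p,q,z in [("postA",(88,133),(499,131),.04),("postB",(170,112),(585,155),.04),("kit",(153,207),(485,240),.042),
 ("wallL",(42,60),(529,35),.034),("wallR",(140,37),(630,57),.034),("k1",(143,170),(452,204),.042),("k2",(203,213),(508,198),.042),("k3",(165,242),(521,275),.042),("k4",(103,205),(460,283),.042)]:
    print(n,ray(c,*S(*p),z).round(3),ray(s,*D(*q),z).round(3))
o=get_obs(); T=Ro.from_rotvec(o["tool_rot"]); print(T.as_matrix().round(3))
R=np.array(w["R"]);print("cam in tool",T.inv().apply(-R.T@w["t"]-o["tool_pos"]).round(3),"axis",T.inv().apply(R[2]).round(3),w["vfov"])
E
```

```text
postA [ 0.46 -0.2   0.04] [ 0.464 -0.2    0.04 ]
postB [ 0.538 -0.22   0.04 ] [ 0.543 -0.22   0.04 ]
kit [ 0.459 -0.309  0.042] [ 0.462 -0.312  0.042]
wallL [ 0.478 -0.089  0.034] [ 0.483 -0.09   0.034]
wallR [ 0.573 -0.115  0.034] [ 0.578 -0.109  0.034]
k1 [ 0.476 -0.268  0.042] [ 0.43  -0.278  0.042]
k2 [ 0.492 -0.34   0.042] [ 0.478 -0.269  0.042]
k3 [ 0.446 -0.349  0.042] [ 0.496 -0.344  0.042]
k4 [ 0.424 -0.283  0.042] [ 0.444 -0.354  0.042]
[[-0.973  0.231 -0.001]
 [ 0.231  0.973 -0.002]
 [ 0.    -0.002 -1.   ]]
cam in tool [ 0.072  0.    -0.16 ] axis [-0.28  -0.001  0.96 ] 58.51767178220755
```

```bash
python3 -m jog '[[-33,-29,-4,0,0,0,0],[-33,-29,-4,0,0,0,0],[-33,-29,-4,0,0,0,0],[-33,-29,-4,0,0,0,0],[-33,-29,-4,0,0,0,0],[-33,-29,-4,0,0,0,0],[-33,-29,-4,0,0,0,0],[-33,-29,-4,0,0,0,0]]'
```

```text
t: 0.77
tool_pos: [0.3364, 0.3353, 0.2431]
tool_rot: [-0.364, -3.12, 0.003]
contact_force: [0.5, 0.9, -0.3]
opening: 0.0854
```

```bash
python3 -m jog '[[-23,-52.5,-1,0,0,0,0],[-23,-52.5,-1,0,0,0,0],[-23,-52.5,-1,0,0,0,0],[-23,-52.5,-1,0,0,0,0],[-23,-52.5,-1,0,0,0,0],[-23,-52.5,-1,0,0,0,0],[-23,-52.5,-1,0,0,0,0],[-23,-52.5,-1,0,0,0,0]]'
```

```text
t: 1.43
tool_pos: [0.3955, 0.0074, 0.2494]
tool_rot: [0.364, 3.12, -0.003]
contact_force: [0.4, 0.9, 0.8]
opening: 0.0857
```

```bash
python3 -m jog '[[-10,-22,0,0,0,0,0],[-10,-22,0,0,0,0,0],[-10,-22,0,0,0,0,0],[-10,-22,0,0,0,0,0],[-10,-22,0,0,0,0,0],[-10,-22,0,0,0,0,0],[-10,-22,0,0,0,0,0],[-10,-22,0,0,0,0,0]]'; python3 - <<'E'
from h import *
print(get_obs()["q"].round(2)); im=get_image("wrist"); cv2.imwrite("pics/w1.png",im[:,:,::-1])
E
```

```text
t: 2.1
tool_pos: [0.4417, -0.231, 0.2488]
tool_rot: [-0.368, -3.118, 0.001]
contact_force: [0.3, 0.4, 0.2]
opening: 0.0855
[-0.63 -0.27  1.86 -0.    1.56 -1.97]
```

View pics/w1.png

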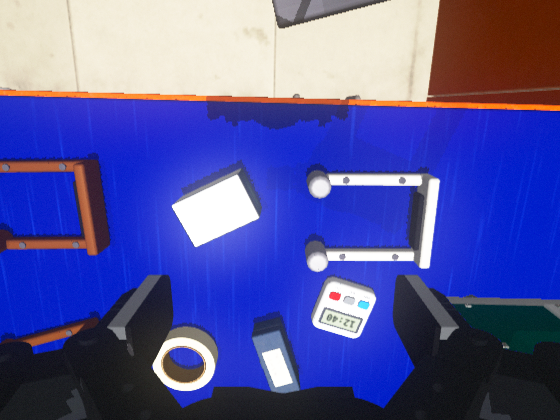

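The wrist view shows the kit top at about (216,208), the posts at (319,183) and (317,257), and the back strip at x≈415. Nothing stands in the lane, and up in the image is the lane's left.

```bash
cat >> h.py <<'E'
def kit(im,c,box,th=235,z=.042):
    x0,y0,x1,y1=box; m=np.zeros(im.shape[:2],np.uint8); m[y0:y1,x0:x1]=(im[y0:y1,x0:x1].min(2)>th)
    k=max(cv2.findContours(m,0,2)[0],key=cv2.contourArea); r=cv2.boxPoints(cv2.minAreaRect(k))
    P=np.array([ray(c,u,v,z)[:2] for u,v in r]); ctr=P.mean(0); e=P-np.roll(P,-1,0); L=np.linalg.norm(e,axis=1); a=e[L.argmax()]
    if a[1]<0:a=-a
    return r,ctr,L,np.degrees(np.arctan2(a[1],a[0]))
E
python3 - <<'E'
from h import *
im=cv2.imread("pics/w1.png"); c=calibration("wrist")
r,ctr,L,h=kit(im,c,(160,150,275,260)); print(r.round(1).tolist(),ctr,L,h)
g=im[150:290,295:450].astype(int); 
w=((g.min(2)>110)).astype(np.uint8)
for k in cv2.findContours(w,0,2)[0]:
    if cv2.contourArea(k)>30: print(cv2.boundingRect(k),cv2.contourArea(k))
cv2.imwrite("pics/w1c.png",cv2.resize(im[150:290,160:450],None,fx=2.7,fy=2.7,interpolation=2))
E
```

```text
[[171.1999969482422, 205.3000030517578], [237.60000610351562, 173.8000030517578], [258.20001220703125, 217.5], [191.89999389648438, 248.89999389648438]] [ 0.45815464 -0.30546049] [0.07558845 0.04915649 0.07824657 0.05055766] 102.89336988415543
(27, 127, 50, 13) 330.5
(12, 24, 133, 98) 3771.5
```

View pics/w1c.png

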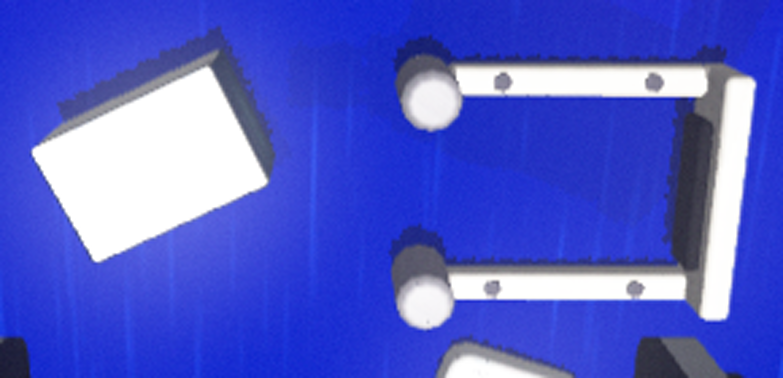

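```bash
cat >> h.py <<'E'
E
python3 - <<'E'
from h import *
c=calibration("wrist"); D=lambda x,y:(160+x/2.7,150+y/2.7)
A=ray(c,*D(432,100),.04);B=ray(c,*D(425,302),.04);W1=ray(c,*D(728,78),.034);W2=ray(c,*D(702,318),.034)
print(A,B,np.linalg.norm(A-B),W1,W2)
# rails: outer edge tops z=.014
E=[ray(c,*D(*p),.014) for p in((460,97),(700,97),(455,266),(680,266))];print(*[e.round(4) for e in E],[np.degrees(np.arctan2(*(E[i+1]-E[i])[1::-1])) for i in(0,2)])
d=B-A; print("post heading",np.degrees(np.arctan2(d[0],-d[1])) , np.degrees(np.arctan2(d[1],d[0]))+90)
d=W2-W1; print("wall heading",np.degrees(np.arctan2(d[1],d[0]))+90)
h=np.radians(75.5); u=np.array([np.cos(h),np.sin(h)]); l=np.array([-u[1],u[0]]); O=(A+B)[:2]/2
for n,p in(("kit",[.4582,-.3055]),("W",(W1+W2)[:2]/2),("E0",E[0][:2]),("E1",E[1][:2]),("E2",E[2][:2]),("E3",E[3][:2])): q=np.array(p)-O; print(n,q@u,q@l)
E
```

```text
[ 0.45785984 -0.19553294  0.04      ] [ 0.5368261  -0.21466846  0.04      ] 0.0812516932120227 [ 0.47641669 -0.08546882  0.034     ] [ 0.57174222 -0.10770944  0.034     ]
[ 0.4653 -0.1832  0.014 ] [ 0.4871 -0.0904  0.014 ] [ 0.5354 -0.1993  0.014 ] [ 0.5568 -0.108   0.014 ] [np.float64(76.76741917271231), np.float64(76.79743212991606)]
post heading 76.37836308634292 76.37836308634293
wall heading 76.86712057337103
kit -0.10700196518232048 0.012758195261204884
W 0.11174950044911625 0.0012842573126388224
E0 0.013137813374000617 0.03653058086947749
E1 0.1084432330069661 0.03863914144866288
E2 0.015149185935589228 -0.03537318542100642
E3 0.10894149259751738 -0.033248945955425484
```

```bash
python3 -m jog '[[3.2,-6.7,5,0,0,0,165],[3.2,-6.7,10,0,0,0,165],[3.2,-6.7,15,0,0,0,165],[3.2,-6.7,19,0,0,0,165],[3.2,-6.7,19,0,0,0,165],[3.2,-6.7,19,0,0,0,165],[3.2,-6.7,19,0,0,0,165],[3.2,-6.7,19,0,0,0,165]]' 20
```

```text
t: 2.82
tool_pos: [0.3959, -0.2874, 0.0607]
tool_rot: [-0.364, -3.12, 0.002]
contact_force: [-0.2, -0.3, 0.8]
opening: 0.0303
```

```bash
python3 -m jog '[[0,0,2,0,0,0,165],[0,0,4.3,0,0,0,165],[0,0,4.3,0,0,0,165],[-0.8,0,4.3,0,0,0,165],[-1.2,0,4.3,0,0,0,165],[-1.6,0,4.3,0,0,0,165],[-2.0,0,4.3,0,0,0,165],[-2.2,0,4.3,0,0,0,165]]'
python3 -m jog '[[-0.3,0,0,0,0,0,165],[-0.6,0,0,0,0,0,165],[-0.9,0,0,0,0,0,165],[-1.2,0,0,0,0,0,165],[-1.5,0,0,0,0,0,165],[-1.8,0,0,0,0,0,165],[-2.1,0,0,0,0,0,165],[-2.1,0,0,0,0,0,165]]'
python3 - <<'E'
from h import *
im=get_image("wrist"); cv2.imwrite("pics/w2.png",im[:,:,::-1]); print(get_obs()["contact_force"])
E
```

```text
t: 3.48
tool_pos: [0.4186, -0.2934, 0.0192]
tool_rot: [0.363, 3.119, -0.004]
contact_force: [-0.9, -0.5, 0.9]
opening: 0.0303
t: 4.15
tool_pos: [0.4397, -0.2984, 0.0192]
tool_rot: [0.363, 3.118, -0.005]
contact_force: [0.5, 0.7, -0.6]
opening: 0.03
[ 0.03169036  0.59812993 -0.193746  ]
```

View pics/w2.png

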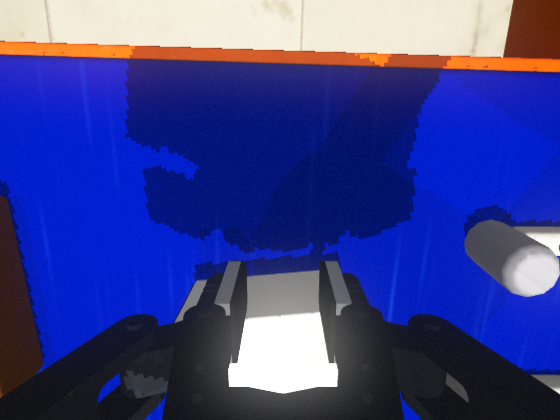

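Contact was made, and the carton looks near-flush behind the fingers. I'll rise to check.

```bash
python3 -m jog '[[0.4,0,-1,0,0,0,165],[0.4,0,-5,0,0,0,165],[0.4,2,-9,0,0,0,165],[0.4,3,-13,0,0,0,165],[0.4,3,-17,0,0,0,165],[0.4,3,-19,0,0,0,100],[0.4,3,-19,0,0,0,100],[0.4,3,-19,0,0,0,100]]'
cat > meas.py <<'E'
from h import *; import sys
c=calibration("wrist"); o=get_obs(); im=get_image("wrist"); cv2.imwrite(sys.argv[1],im[:,:,::-1])
O=np.array([.4973,-.2051]); g=np.radians(76.7); u=np.array([np.cos(g),np.sin(g)]); l=np.array([-u[1],u[0]])
r,ctr,L,h=kit(im,c,tuple(map(int,sys.argv[2:6]))); q=ctr-O; p=o["tool_pos"][:2]-O
M=Ro.from_rotvec(o["tool_rot"]).as_matrix()
print("px",r.round().tolist(),"L",L.round(4),"kit along/left",q@u,q@l,"yaw",h-76.7,"tcp",p@u,p@l,o["tool_pos"][2],"toolx-hd",np.degrees(np.arctan2(M[1,0],M[0,0]))-76.7)
E
python3 meas.py pics/w3.png 100 100 300 400
```

```text
t: 4.87
tool_pos: [0.4428, -0.2682, 0.212]
tool_rot: [0.362, 3.114, -0.009]
contact_force: [-0.3, 0.3, -0.6]
opening: 0.0515
px [[201.0, 208.0], [282.0, 201.0], [287.0, 251.0], [205.0, 259.0]] L [0.0747 0.0493 0.0778 0.0498] kit along/left -0.11129353853790956 -0.0034755458102965213 yaw 6.06694346385224 tcp -0.073989541569018 0.038515434019523814 0.211953917546622 toolx-hd 90.02947900278748
```

```bash
python3 -m jog '[[-4,-2,0,0,0,0,100],[-8,-3.8,0,0,0,0,100],[-9.4,-3.8,3,0,0,0,100],[-9.4,-3.8,7,0,0,0,100],[-9.4,-3.8,11,0,0,0,100],[-9.4,-3.8,15,0,0,0,100],[-9.4,-3.8,18,0,0,0,100],[-9.4,-3.8,18,0,0,0,100]]'
python3 -m jog '[[0,0,1.3,0,0,0,100],[0.4,0,1.3,0,0,0,100],[0.8,0,1.3,0,0,0,100],[1.0,0,1.3,0,0,0,100],[1.25,0,1.3,0,0,0,100],[1.5,0,1.3,0,0,0,100],[1.7,0,1.3,0,0,0,100],[1.85,0,1.3,0,0,0,100]]'
python3 -m jog '[[0,0,0,0,0,0,100],[-0.6,0,-2,0,0,0,100],[-0.6,2,-6,0,0,0,100],[2,3.8,-10,0,0,0,100],[6,3.8,-14,0,0,0,100],[7.5,3.8,-18,0,0,0,100],[7.5,3.8,-19.3,0,0,0,100],[7.5,3.8,-19.3,0,0,0,100]]'
python3 meas.py pics/w4.png 100 100 300 400
```

```text
t: 5.58
tool_pos: [0.5179, -0.3215, 0.0187]
tool_rot: [-0.362, -3.106, -0.011]
contact_force: [-0.6, 1.4, -0.9]
opening: 0.0521
t: 6.25
tool_pos: [0.5003, -0.3177, 0.0072]
tool_rot: [-0.363, -3.109, -0.009]
contact_force: [1.6, -0.3, 0.8]
opening: 0.052
t: 6.92
tool_pos: [0.4399, -0.2668, 0.2106]
tool_rot: [-0.364, -3.12, 0.004]
contact_force: [1.4, -0.4, 0.6]
opening: 0.0521
px [[201.0, 197.0], [283.0, 197.0], [283.0, 248.0], [201.0, 248.0]] L [0.074  0.0492 0.077  0.0493] kit along/left -0.11115520931912248 0.008531614332289628 yaw 0.18293188355245604 tcp -0.0732136930643785 0.041651679206578446 0.21064673039184711 toolx-hd 89.97680500949987
```

```bash
python3 -m jog '[[2,-2,2,0,0,0,100],[2,-3.8,5,0,0,0,100],[2,-3.8,9,0,0,0,100],[2,-3.8,13,0,0,0,100],[2,-3.8,16,0,0,0,100],[2,-3.8,19,0,0,0,100],[2,-3.8,19,0,0,0,100],[2,-3.8,19,0,0,0,100]]'
python3 - <<'E'
from h import *
o=get_obs();p=o["tool_pos"][:2]-[.4973,-.2051];g=np.radians(76.7);print("left",p@[-np.sin(g),np.cos(g)],"need dx cm",(.0341-p@[-np.sin(g),np.cos(g)])*100)
E
```

```text
t: 7.63
tool_pos: [0.409, -0.2968, 0.0148]
tool_rot: [-0.364, -3.112, -0.006]
contact_force: [0.2, 0.3, 0.5]
opening: 0.0519
left 0.06482041425633152 need dx cm -3.072041425633152
```

```bash
python3 -m jog '[[-0.8,0,0,0,0,0,100],[-1.6,0,0,0,0,0,100],[-2.1,0,0,0,0,0,100],[-2.5,0,0,0,0,0,100],[-2.8,0,0,0,0,0,100],[-3.05,0,0,0,0,0,100],[-3.05,0,0,0,0,0,100],[-3.05,0,0,0,0,0,100]]'
python3 -m jog '[[0.5,0,0,0,0,0,100],[0.6,0,-2,0,0,0,100],[0.6,2,-6,0,0,0,100],[0.6,3.8,-10,0,0,0,100],[0.6,3.8,-14,0,0,0,150],[0.6,3.8,-18,0,0,0,200],[0.6,3.8,-19.3,0,0,0,200],[0.6,3.8,-19.3,0,0,0,200]]'
python3 meas.py pics/w5.png 100 100 300 400
```

```text
t: 8.3
tool_pos: [0.439, -0.3039, 0.0147]
tool_rot: [-0.363, -3.112, -0.006]
contact_force: [-0.4, 0.2, -0.2]
opening: 0.052
t: 8.97
tool_pos: [0.4454, -0.2682, 0.2143]
tool_rot: [0.364, 3.119, -0.003]
contact_force: [0.4, 0.7, -0.6]
opening: 0.0187
px [[203.0, 201.0], [284.0, 201.0], [284.0, 251.0], [203.0, 251.0]] L [0.0741 0.0491 0.0771 0.0492] kit along/left -0.11030361782987934 -0.0020573033964060104 yaw 0.19370909475625808 tcp -0.07329873025952259 0.03596568278930557 0.2142997543467005 toolx-hd 89.98798168297746
```

```bash
python3 - <<'E'
import cv2
im=cv2.imread("pics/w5.png"); cv2.imwrite("pics/w5c.png",cv2.resize(im[150:330,180:446],None,fx=3,fy=3,interpolation=2))
E
```

```text
(no output)
```

View pics/w5c.png

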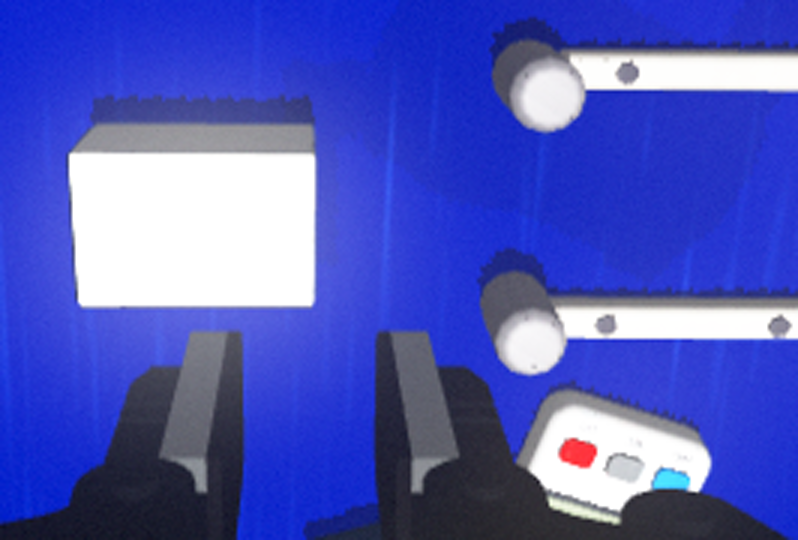

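Kit aligned with the lane, post tops at crop (548,96) and (531,338). I'll check the lateral offset against these.

```bash
python3 - <<'E'
from h import *
c=calibration("wrist"); D=lambda x,y:(180+x/3,150+y/3)
A=ray(c,*D(548,96),.04)[:2];B=ray(c,*D(531,338),.04)[:2];O=(A+B)/2;d=B-A
print(A,B,np.linalg.norm(d),O,np.degrees(np.arctan2(d[1],d[0]))+90)
K=np.array([ray(c,*D(*p),.042)[:2] for p in((70,152),(314,152),(315,306),(79,306))]);g=np.radians(76.7);u=np.array([np.cos(g),np.sin(g)]);l=np.array([-u[1],u[0]])
print([( (k-O)@u,(k-O)@l) for k in K],(K.mean(0)-O)@l)
E
```

```text
[ 0.45522295 -0.19633051] [ 0.53116304 -0.21496756] 0.07819358961545339 [ 0.49319299 -0.20564903] 76.21111658513726
[(np.float64(-0.14303985649616754), np.float64(0.022077257574291347)), (np.float64(-0.0695166491481335), np.float64(0.022221623277817088)), (np.float64(-0.0690507801387502), np.float64(-0.027529754612273426)), (np.float64(-0.14305061217583215), np.float64(-0.027694329864093266))] -0.002731300906064601
```

```bash
python3 -m jog '[[-4,-2,0,0,0,0,100],[-8,-3.8,0,0,0,0,100],[-9.5,-3.8,3,0,0,0,100],[-9.5,-3.8,7,0,0,0,100],[-9.5,-3.8,11,0,0,0,100],[-9.5,-3.8,15,0,0,0,100],[-9.5,-3.8,15,0,0,0,100],[-9.5,-3.8,15,0,0,0,100]]'
python3 -m jog '[[0,0,2,0,0,0,100],[0,0,4,0,0,0,100],[0,0,4.6,0,0,0,100],[0,0,4.6,0,0,0,100],[0,0,4.6,0,0,0,100]]'
python3 - <<'E'
from h import *
o=get_obs();p=o["tool_pos"][:2]-[.4973,-.2051];g=np.radians(76.7);L=p@[-np.sin(g),np.cos(g)];print("left",L,"need dx cm",(-.0365-L)*100)
E
```

```text
t: 9.68
tool_pos: [0.524, -0.3235, 0.0554]
tool_rot: [-0.363, -3.108, -0.01]
contact_force: [0.4, -0.4, 1.3]
opening: 0.0519
t: 10.1
tool_pos: [0.5246, -0.324, 0.0117]
tool_rot: [-0.364, -3.111, -0.007]
contact_force: [-0.2, -0.0, 0.8]
opening: 0.052
left -0.053891595779180734 need dx cm 1.7391595779180737
```

Then push left 1.75 cm, back off, rise, settle and measure.

```bash
python3 -m jog '[[0.6,0,0,0,0,0,100],[1,0,0,0,0,0,100],[1.2,0,0,0,0,0,100],[1.4,0,0,0,0,0,100],[1.6,0,0,0,0,0,100],[1.75,0,0,0,0,0,100],[1.75,0,0,0,0,0,100],[1.75,0,0,0,0,0,100]]'
python3 -m jog '[[-0.6,0,0,0,0,0,100],[-0.6,0,-2,0,0,0,100],[-0.6,2,-6,0,0,0,100],[2,3.8,-10,0,0,0,150],[6,3.8,-14,0,0,0,200],[7.5,3.8,-18,0,0,0,200],[7.5,3.8,-19.8,0,0,0,200],[7.5,3.8,-19.8,0,0,0,200]]'
python3 -m jog '[[0,0,0,0,0,0,200],[0,0,0,0,0,0,200],[0,0,0,0,0,0,200]]'
python3 meas.py pics/w6.png 100 100 300 400; python3 - <<'E'
import cv2
im=cv2.imread("pics/w6.png"); cv2.imwrite("pics/w6c.png",cv2.resize(im[150:330,180:446],None,fx=3,fy=3,interpolation=2))
E
```

```text
t: 10.77
tool_pos: [0.5076, -0.3201, 0.012]
tool_rot: [-0.364, -3.111, -0.007]
contact_force: [-0.9, 0.1, 0.7]
opening: 0.0518
t: 11.43
tool_pos: [0.4472, -0.2689, 0.2206]
tool_rot: [0.365, 3.118, -0.006]
contact_force: [1.5, -0.4, 1.3]
opening: 0.0185
t: 11.68
tool_pos: [0.4473, -0.2688, 0.22]
tool_rot: [0.365, 3.119, -0.005]
contact_force: [0.7, -0.3, -0.5]
opening: 0.0182
px [[205.0, 195.0], [284.0, 195.0], [284.0, 244.0], [205.0, 244.0]] L [0.0732 0.0484 0.076  0.0486] kit along/left -0.11022542348059274 0.000491565004901315 yaw 0.17100628131441908 tcp -0.07354318558683255 0.03403435220930543 0.21995674670064547 toolx-hd 89.95770168673003
```

View pics/w6c.png

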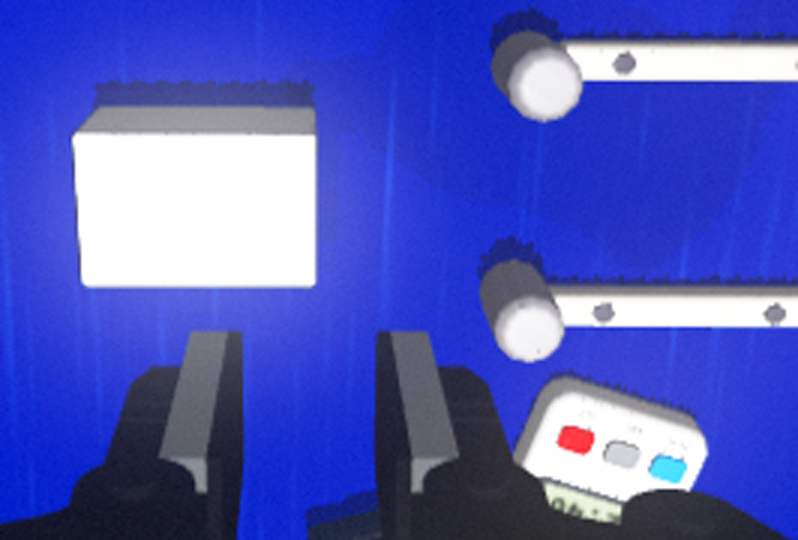

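Carton now centred: rows 132–286 against post midline 206. Next I turn the tool 90° and go behind it.

```bash
python3 -m jog '[[-3.4,-10.2,0,0,0,0.12,215],[-3.4,-10.2,0,0,0,0.24,215],[-3.4,-10.2,0,0,0,0.36,215],[-3.4,-10.2,0,0,0,0.48,215],[-3.4,-10.2,0,0,0,0.6,215],[-3.4,-10.2,0,0,0,0.72,215],[-3.4,-10.2,0,0,0,0.84,215],[-3.4,-10.2,0,0,0,0.84,215]]'
python3 -m jog '[[0,0,0,0,0,0.12,215],[0,0,0,0,0,0.24,215],[0,0,0,0,0,0.36,215],[0,0,0,0,0,0.48,215],[0,0,0,0,0,0.6,215],[0,0,0,0,0,0.72,215],[0,0,0,0,0,0.731,215],[0,0,0,0,0,0.731,215]]'
cat > st.py <<'E'
from h import *
o=get_obs();p=o["tool_pos"][:2]-[.4973,-.2051];g=np.radians(76.7);u=np.array([np.cos(g),np.sin(g)])
M=Ro.from_rotvec(o["tool_rot"]).as_matrix()
print("along",p@u,"left",p@[-u[1],u[0]],"z",o["tool_pos"][2],"xhd",np.degrees(np.arctan2(M[1,0],M[0,0]))-76.7,M.round(3).tolist(),o["q"].round(2),o["contact_force"].round(1))
E
python3 st.py
```

```text
t: 12.4
tool_pos: [0.456, -0.3752, 0.2167]
tool_rot: [-1.607, -2.696, 0.001]
contact_force: [0.3, -0.3, -0.3]
opening: 0.0134
t: 13.07
tool_pos: [0.4558, -0.3748, 0.2153]
tool_rot: [-2.458, -1.948, 0.003]
contact_force: [-0.3, 0.4, 0.0]
opening: 0.0133
along -0.17468310752427257 left 0.0013563951399899101 z 0.21530267812004544 xhd 0.09614760195273675 [[0.228, 0.974, -0.004], [0.974, -0.228, 0.003], [0.002, -0.005, -1.0]] [-0.81 -0.03  1.69 -0.    1.48 -0.58] [-0.3  0.4  0. ]
```

```bash
python3 -m jog '[[0,0.1,4,0,0,0,215],[0,0.1,8,0,0,0,215],[0,0.1,12,0,0,0,215],[0,0.1,16,0,0,0,215],[0,0.1,19.7,0,0,0,215],[0,0.1,19.7,0,0,0,215],[0,0.1,19.7,0,0,0,215],[0,0.1,19.7,0,0,0,215]]'
python3 -m jog '[[0.7,0,0,0,0,0,215],[1.4,0,0,0,0,0,215],[2.1,0,0,0,0,0,215],[2.8,0,0,0,0,0,215],[3.5,0,0,0,0,0,215],[4.2,0,0,0,0,0,215],[4.9,0,0,0,0,0,215],[5.5,0,0,0,0,0,215]]'
python3 -m jog '[[0.6,0,0,0,0,0,215],[1.2,0,0,0,0,0,215],[1.8,0,0,0,0,0,215],[2.4,0,0,0,0,0,215],[2.4,0,0,0,0,0,215]]'
python3 st.py; python3 - <<'E'
from h import *
cv2.imwrite("pics/w7.png",get_image("wrist")[:,:,::-1])
a=get_image("side")[165:245,225:325,::-1];b=get_image("scene")[180:260,225:325,::-1]
cv2.imwrite("pics/c7.png",cv2.resize(np.hstack([b,a]),None,fx=4,fy=4,interpolation=2))
E
```

```text
t: 13.73
tool_pos: [0.457, -0.3756, 0.0204]
tool_rot: [-2.459, -1.952, 0.002]
contact_force: [0.3, -0.0, 0.6]
opening: 0.0134
t: 14.4
tool_pos: [0.4712, -0.3235, 0.0232]
tool_rot: [2.456, 1.952, -0.003]
contact_force: [-1.1, -4.1, 5.9]
opening: 0.0133
t: 14.82
tool_pos: [0.4777, -0.2998, 0.0244]
tool_rot: [2.454, 1.952, -0.002]
contact_force: [0.7, -0.9, 5.7]
opening: 0.0131
along -0.09663852363594518 left -0.0027274896190966516 z 0.024370577999960147 xhd 0.2967426932417965 [[0.225, 0.974, 0.003], [0.974, -0.225, -0.006], [-0.005, 0.004, -1.0]] [-0.69  0.1   1.9  -0.    1.14 -0.46] [ 0.7 -0.9  5.7]
```

View pics/w7.png

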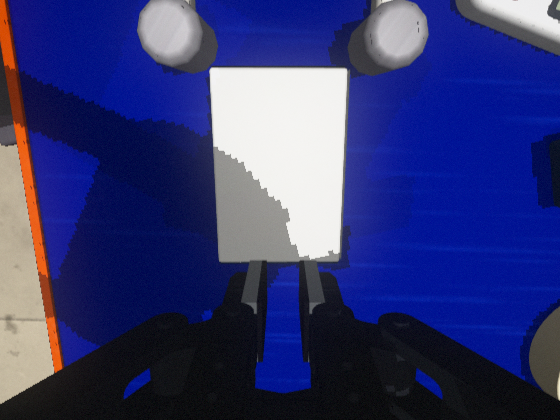

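Carton square and heading into the gap, about 1.5 mm left of centre and clear of both posts. The fingertips are dragging on the worktop (5.8 N upward force, z rising), so I back off, raise them about 8 mm and continue.

```bash
python3 -m jog '[[-0.5,0,0,0,0,0,215],[-0.5,-0.2,-0.8,0,0,0,215],[-0.5,-0.2,-0.8,0,0,0,215],[0,-0.2,-0.8,0,0,0,215],[0.5,-0.2,-0.8,0,0,0,215],[1,-0.2,-0.8,0,0,0,215],[1.5,-0.2,-0.8,0,0,0,215],[2,-0.2,-0.8,0,0,0,215]]'
python3 st.py
python3 -m jog '[[0.5,0,0,0,0,0,215],[1,0,0,0,0,0,215],[1.5,0,0,0,0,0,215],[2,0,0,0,0,0,215],[2.5,0,0,0,0,0,215],[3,0,0,0,0,0,215],[3.5,0,0,0,0,0,215],[4,0,0,0,0,0,215]]'
python3 st.py; python3 - <<'E'
from h import *
cv2.imwrite("pics/w8.png",get_image("wrist")[:,:,::-1])
E
```

```text
t: 15.63
tool_pos: [0.4801, -0.279, 0.0318]
tool_rot: [2.455, 1.952, -0.002]
contact_force: [-0.6, -0.5, 0.3]
opening: 0.0132
along -0.07586665431390768 left -0.0003088212530480109 z 0.031827353319450226 xhd 0.2801279456285499 [[0.225, 0.974, 0.002], [0.974, -0.225, -0.005], [-0.004, 0.003, -1.0]] [-0.66  0.07  1.92 -0.    1.15 -0.43] [-0.6 -0.5  0.3]
t: 16.3
tool_pos: [0.4893, -0.2396, 0.0317]
tool_rot: [2.455, 1.952, -0.002]
contact_force: [0.2, 0.4, 0.2]
opening: 0.0135
along -0.03538494334801165 left -0.00011715096327673582 z 0.03166885216291403 xhd 0.2802626775157506 [[0.225, 0.974, 0.002], [0.974, -0.225, -0.005], [-0.004, 0.003, -1.0]] [-0.59  0.05  1.94 -0.    1.15 -0.36] [0.2 0.4 0.2]
```

View pics/w8.png

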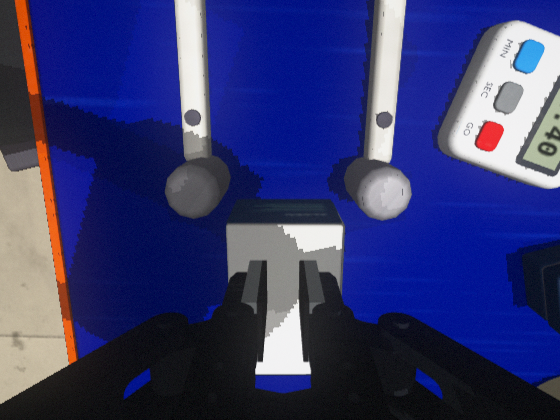

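```bash
python3 - <<'E'
from h import *
c=calibration("wrist");g=np.radians(76.7);u=np.array([np.cos(g),np.sin(g)]);l=np.array([-u[1],u[0]])
for z in(.042,.03,.06):
  for p in((228,225),(343,223),(256,375),(311,375)):
    q=ray(c,*p,z)[:2]-[.4973,-.2051]; print(z,p,(q@u).round(4),(q@l).round(4))
for p in((192,191),(384,192)):
    q=ray(c,*p,.04)[:2]-[.4973,-.2051]; print("post",p,(q@u).round(4),(q@l).round(4))
T=get_obs()["tool_pos"]
for dz in(0,-.008,-.02,.03):
  for dl in(.0065,-.0065): print("tip",dz,proj(c,T+np.r_[u*.011+l*dl,dz]))
a=cv2.imread("pics/c7.png");A=get_image("side")[165:245,225:325,::-1];b=get_image("scene")[180:260,225:325,::-1]
d=cv2.resize(np.hstack([b,A]),None,fx=4,fy=4,interpolation=2)
cv2.imwrite("pics/c8.png",np.vstack([a[:300],d[:300]]))
E
```

```text
0.042 (228, 225) -0.0125 0.024
0.042 (343, 223) -0.0113 -0.024
0.042 (256, 375) -0.0874 0.0133
0.042 (311, 375) -0.0873 -0.0128
0.03 (228, 225) -0.0165 0.0258
0.03 (343, 223) -0.0152 -0.0262
0.03 (256, 375) -0.0975 0.0142
0.03 (311, 375) -0.0974 -0.0141
0.06 (228, 225) -0.0065 0.0214
0.06 (343, 223) -0.0055 -0.0209
0.06 (256, 375) -0.0724 0.012
0.06 (311, 375) -0.0723 -0.011
post (192, 191) 0.0015 0.0387
post (384, 192) 0.0016 -0.0407
tip 0 (np.float64(270.6766719487021), np.float64(241.337504323459))
tip 0 (np.float64(299.3263600489082), np.float64(241.48878075087973))
tip -0.008 (np.float64(271.1172529105182), np.float64(235.33019469729913))
tip -0.008 (np.float64(298.5305861891183), np.float64(235.47768784881595))
tip -0.02 (np.float64(271.71114203971825), np.float64(227.2325323107807))
tip -0.02 (np.float64(297.4578564253742), np.float64(227.37453368089885))
tip 0.03 (np.float64(268.59834793580967), np.float64(269.6753966315202))
tip 0.03 (np.float64(303.0797703033277), np.float64(269.8411794396649))
```

View pics/c8.png

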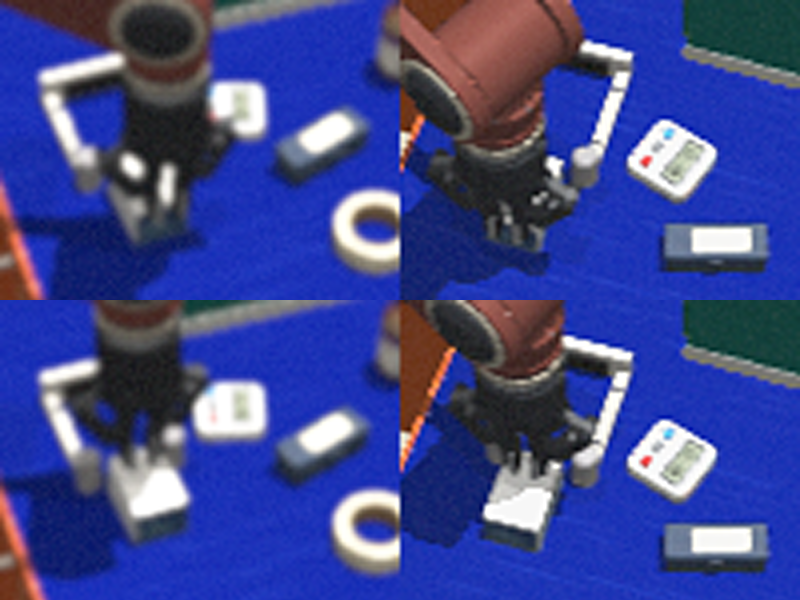

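The wide views show the carton still flat, with its front about 12 mm short of the posts. At the raised height the fingers slid over its top without touching it (force ≈ 0). So the fingertips sit higher than I assumed, and the earlier 5.8 N was the carton's top edge, not the worktop. I'll rise, go back behind it and descend in force-checked steps.

```bash
python3 -m jog '[[0,0,-3,0,0,0,215],[0,0,-6,0,0,0,215],[-4,0,-6,0,0,0,215],[-8,0,-6,0,0,0,215],[-9,0,-6,0,0,0,215],[-9,0,-6,0,0,0,215],[-9,0,-6,0,0,0,215],[-9,0,-6,0,0,0,215]]'
python3 -m jog '[[0,0,2,0,0,0,215],[0,0,4,0,0,0,215],[0,0,6,0,0,0,215],[0,0,7.2,0,0,0,215],[0,0,7.2,0,0,0,215],[0,0,7.2,0,0,0,215]]'
python3 st.py
python3 - <<'E'
from h import *
c=calibration("wrist");im=get_image("wrist");cv2.imwrite("pics/w9.png",im[:,:,::-1])
r=im.min(2)>120
g=np.radians(76.7);u=np.array([np.cos(g),np.sin(g)]);l=np.array([-u[1],u[0]])
col=im[:,284].astype(int); ch=[i for i in range(1,420) if abs(col[i]-col[i-1]).sum()>60]; print(ch,[col[i].tolist() for i in ch])
E
```

```text
t: 17.12
tool_pos: [0.4687, -0.3261, 0.0913]
tool_rot: [2.455, 1.954, -0.002]
contact_force: [0.4, -0.2, -0.3]
opening: 0.0134
t: 17.62
tool_pos: [0.4686, -0.3252, 0.0187]
tool_rot: [2.456, 1.957, -0.002]
contact_force: [-0.3, -0.6, 0.4]
opening: 0.0135
along -0.12344694568399919 left 0.00034687234921883557 z 0.018663700011201045 xhd 0.38853962088758465 [[0.223, 0.975, 0.0], [0.975, -0.223, -0.002], [-0.002, 0.001, -1.0]] [-0.74  0.13  1.88 -0.    1.13 -0.51] [-0.3 -0.6  0.4]
[202, 203, 273, 393] [[179, 178, 178], [55, 61, 76], [7, 33, 153], [9, 18, 61]]
```

```bash
for i in 1; do python3 -m jog '[[0,0,0.4,0,0,0,215],[0,0,0.8,0,0,0,215],[0,0,0.8,0,0,0,215]]'; done; python3 -m jog '[[0,0,0.3,0,0,0,215],[0,0,0.6,0,0,0,215],[0,0,0.6,0,0,0,215]]'
```

```text
t: 17.92
tool_pos: [0.4695, -0.3261, 0.0121]
tool_rot: [2.454, 1.955, -0.001]
contact_force: [0.0, 0.7, 0.4]
opening: 0.0134
t: 18.17
tool_pos: [0.4691, -0.3259, 0.0054]
tool_rot: [2.455, 1.955, -0.001]
contact_force: [-0.7, -0.7, -0.1]
opening: 0.0135
```

```bash
python3 -m jog '[[0,0,0.3,0,0,0,215],[0,0,0.6,0,0,0,215],[0,0,0.6,0,0,0,215]]'; python3 -m jog '[[0,0,0.2,0,0,0,215],[0,0,0.4,0,0,0,215],[0,0,0.4,0,0,0,215]]'
```

```text
t: 18.42
tool_pos: [0.4686, -0.3255, -0.0015]
tool_rot: [2.456, 1.956, -0.002]
contact_force: [-0.0, -0.0, 0.1]
opening: 0.0134
t: 18.67
tool_pos: [0.4683, -0.3252, -0.0061]
tool_rot: [2.457, 1.956, -0.002]
contact_force: [-0.1, 0.2, 0.5]
opening: 0.0133
```

```bash
python3 -m jog '[[0.8,0,0,0,0,0,215],[1.6,0,0,0,0,0,215],[2.2,0,0,0,0,0,215],[2.8,0,0,0,0,0,215],[3.4,0,0,0,0,0,215],[4,0,0,0,0,0,215],[4.6,0,0,0,0,0,215],[4.6,0,0,0,0,0,215]]'
python3 st.py
python3 - <<'E'
from h import *
c=calibration("wrist");im=get_image("wrist");cv2.imwrite("pics/w10.png",im[:,:,::-1])
g=np.radians(76.7);u=np.array([np.cos(g),np.sin(g)]);l=np.array([-u[1],u[0]])
m=((im.min(2)>90)&(im.max(2).astype(int)-im.min(2)<40)).astype(np.uint8)
n,lab,st,ce=cv2.connectedComponentsWithStats(m)
for i in range(1,n):
    if st[i,4]>300: print(st[i],ce[i].round())
for row in(60,100,140,180,220): 
    s=np.flatnonzero(m[row,130:440]); s=s+130
    if len(s): b=np.split(s,np.flatnonzero(np.diff(s)>3)+1); print(row,[(int(x[0]),int(x[-1])) for x in b])
E
```

```text
t: 19.33
tool_pos: [0.4787, -0.2791, -0.0063]
tool_rot: [2.456, 1.958, -0.002]
contact_force: [-0.0, 0.3, 0.3]
opening: 0.0134
along -0.07628319742389159 left 0.0010945483359099577 z -0.006327886964390024 xhd 0.4248037227297061 [[0.223, 0.975, -0.001], [0.975, -0.223, -0.001], [-0.001, -0.0, -1.0]] [-0.66  0.13  1.93 -0.    1.08 -0.44] [-0.   0.3  0.3]
[ 120    0   79  127 6771] [162.  69.]
[ 394    0   78  130 6509] [430.  72.]
[ 513    0   47   70 2536] [538.  31.]
[  202    43   181   247 41060] [291. 163.]
[   0  269   23  135 1628] [  7. 353.]
60 [(130, 186), (202, 381), (410, 439)]
100 [(130, 196), (204, 379), (396, 439)]
140 [(207, 376)]
180 [(209, 373)]
220 [(211, 370)]
```

The carton is between the posts with 2–5 mm either side and no contact force. Continuing.

```bash
python3 -m jog '[[0.5,0,0,0,0,0.007,215],[1.1,0,0,0,0,0.007,215],[1.7,0,0,0,0,0.007,215],[2.3,0,0,0,0,0.007,215],[2.9,0,0,0,0,0.007,215],[3.5,0,0,0,0,0.007,215],[4.0,0,0,0,0,0.007,215],[4.0,0,0,0,0,0.007,215]]'
python3 -m jog '[[0.5,0,0,0,0,0,215],[1,0,0,0,0,0,215],[1.5,0,0,0,0,0,215],[2.0,0,0,0,0,0,215],[2.5,0,0,0,0,0,215],[3,0,0,0,0,0,215],[3.5,0,0,0,0,0,215],[3.5,0,0,0,0,0,215]]'
python3 st.py
python3 - <<'E'
from h import *
im=get_image("wrist");cv2.imwrite("pics/w11.png",im[:,:,::-1])
m=((im.min(2)>90)&(im.max(2).astype(int)-im.min(2)<40))
for row in(10,40,60,100,140,180,220,260): 
    s=np.flatnonzero(m[row,100:470])+100
    if len(s): b=np.split(s,np.flatnonzero(np.diff(s)>3)+1); print(row,[(int(x[0]),int(x[-1])) for x in b])
E
```

```text
t: 20.05
tool_pos: [0.4877, -0.2394, -0.0065]
tool_rot: [2.463, 1.951, -0.001]
contact_force: [-0.3, -0.1, -0.5]
opening: 0.0133
t: 20.72
tool_pos: [0.4957, -0.2042, -0.0067]
tool_rot: [-2.461, -1.951, 0.001]
contact_force: [0.7, -0.2, 0.3]
opening: 0.0132
along 0.0005350761849847269 left 0.001773760261785079 z -0.006697827764222279 xhd 0.11062894092980002 [[0.228, 0.974, -0.001], [0.974, -0.228, 0.0], [0.0, -0.001, -1.0]] [-0.53  0.09  1.97 -0.    1.08 -0.3 ] [ 0.7 -0.2  0.3]
10 [(152, 189), (410, 442)]
40 [(154, 191), (406, 423), (427, 439)]
60 [(155, 193), (202, 382), (404, 416), (420, 437)]
100 [(159, 195), (205, 379), (397, 432)]
140 [(162, 196), (206, 376), (395, 427)]
180 [(165, 193), (209, 374), (388, 423)]
220 [(168, 170), (190, 195), (211, 371), (389, 418)]
260 [(173, 186), (213, 368), (388, 413)]
```

```bash
python3 -m jog '[[0.3,0,0,0,0,0,215],[0.6,0,0,0,0,0,215],[0.9,0,0,0,0,0,215],[1.1,0,0,0,0,0,215],[1.3,0,0,0,0,0,215],[1.4,0,0,0,0,0,215],[1.4,0,0,0,0,0,215]]'
python3 -m jog '[[0.1,0,0,0,0,0,215],[0.2,0,0,0,0,0,215],[0.2,0,0,0,0,0,215]]'; python3 st.py
```

```text
t: 21.35
tool_pos: [0.4989, -0.1906, -0.0068]
tool_rot: [-2.461, -1.951, 0.001]
contact_force: [0.1, 1.1, -0.3]
opening: 0.0134
t: 21.6
tool_pos: [0.4993, -0.1885, -0.0068]
tool_rot: [-2.461, -1.951, 0.001]
contact_force: [-0.0, -0.4, -0.5]
opening: 0.0137
along 0.016612634757433756 left 0.0018412835069508914 z -0.0067621711969428205 xhd 0.11766762766986005 [[0.228, 0.974, -0.001], [0.974, -0.228, 0.001], [0.0, -0.001, -1.0]] [-0.5   0.09  1.98 -0.    1.08 -0.27] [-0.  -0.4 -0.5]
```

No resistance yet, so I continue in 1–2 mm steps until the strip pushes back.

```bash
python3 -m jog '[[0.1,0,0,0,0,0,215],[0.2,0,0,0,0,0,215],[0.2,0,0,0,0,0,215]]'; python3 -m jog '[[0.1,0,0,0,0,0,215],[0.2,0,0,0,0,0,215],[0.2,0,0,0,0,0,215]]'
```

```text
t: 21.85
tool_pos: [0.4994, -0.1877, -0.0067]
tool_rot: [2.461, 1.952, -0.005]
contact_force: [-3.1, -5.2, -0.4]
opening: 0.0132
t: 22.1
tool_pos: [0.4993, -0.1878, -0.0064]
tool_rot: [2.459, 1.951, -0.01]
contact_force: [-3.7, -8.3, 1.5]
opening: 0.0134
```

It stopped exactly where predicted (TCP at 0.017) with 6–9 N of resistance: home. I retreat straight back, rise and check.

```bash
python3 -m jog '[[-0.5,0,0,0,0,0,215],[-2,0,0,0,0,0,215],[-4,0,0,0,0,0,215],[-5,0,0,0,0,0,215],[-5,0,-3,0,0,0,215],[-5,0,-7,0,0,0,215],[-5,0,-11,0,0,0,215],[-5,0,-15,0,0,0,215]]'
python3 -m jog '[[0,0,-4,0,0,0,215],[0,0,-8,0,0,0,215],[0,0,-8,0,0,0,215],[0,0,-8,0,0,0,215],[0,0,-8,0,0,0,215],[0,0,-8,0,0,0,215]]'
python3 st.py
python3 meas.py pics/w12.png 100 40 420 330
python3 - <<'E'
from h import *
im=cv2.imread("pics/w12.png");A=get_image("side")[165:245,225:325,::-1];b=get_image("scene")[180:260,225:325,::-1]
d=cv2.resize(np.vstack([b,A]),None,fx=2.4,fy=2.625,interpolation=2)
cv2.imwrite("pics/f.png",np.hstack([im,d]))
E
```

```text
t: 22.77
tool_pos: [0.4879, -0.235, 0.145]
tool_rot: [2.46, 1.952, -0.009]
contact_force: [0.2, -0.7, -0.5]
opening: 0.0137
t: 23.27
tool_pos: [0.4873, -0.2339, 0.2227]
tool_rot: [-2.459, -1.951, 0.011]
contact_force: [-0.5, -0.0, -0.2]
opening: 0.0134
along -0.030333527067111603 left 0.0031037163105541343 z 0.22270441235283991 xhd 0.14129472160306022 [[0.228, 0.974, -0.007], [0.974, -0.228, -0.002], [-0.004, -0.006, -1.0]] [-0.58 -0.15  1.79 -0.01  1.5  -0.35] [-0.5 -0.  -0.2]
px [[260.0, 40.0], [317.0, 40.0], [317.0, 116.0], [260.0, 116.0]] L [0.0474 0.0613 0.0501 0.0613] kit along/left 0.06017322205404418 0.000364038562403345 yaw -0.72843766093375 tcp -0.030333527067111603 0.0031037163105541343 0.22270441235283991 toolx-hd 0.14129472160306022
```

View pics/f.png

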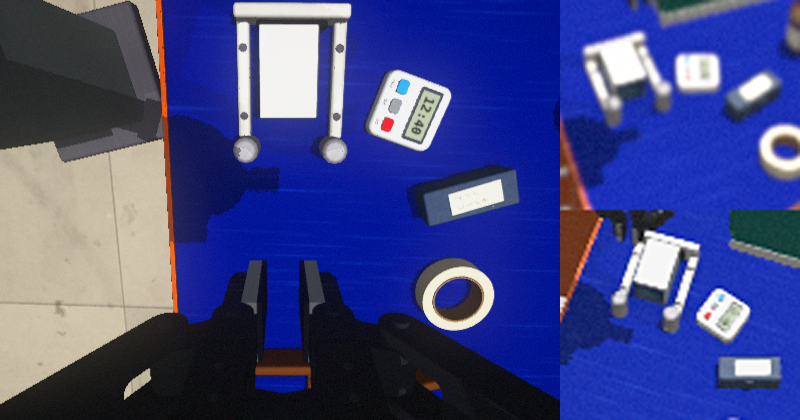

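The carton sits between the rails up against the strip, its rear edge at row 117. I'll do a numeric check on its ends (pixels already visible) and hand in.

```bash
python3 - <<'E'
from h import *
c=calibration("wrist");im=cv2.imread("pics/w12.png");g=np.radians(76.7);u=np.array([np.cos(g),np.sin(g)])
for x in(268,288,308): print(im[14:32,x].mean(1).round().tolist())
for n,p,z in(("rear",(288,117),.042),("front",(288,25),.042),("postL",(246,146),.04),("postR",(333,148),.04),("wallfront",(290,16),.034)): print(n,(ray(c,*p,z)[:2]-[.4973,-.2051])@u)
E
```

```text
[219.0, 198.0, 169.0, 120.0, 84.0, 70.0, 49.0, 53.0, 55.0, 72.0, 176.0, 238.0, 240.0, 241.0, 242.0, 241.0, 241.0, 240.0]
[222.0, 203.0, 171.0, 132.0, 93.0, 69.0, 55.0, 50.0, 54.0, 58.0, 163.0, 237.0, 242.0, 241.0, 241.0, 242.0, 241.0, 242.0]
[226.0, 206.0, 179.0, 139.0, 98.0, 71.0, 56.0, 52.0, 55.0, 58.0, 159.0, 234.0, 241.0, 240.0, 242.0, 242.0, 242.0, 241.0]
rear 0.028519097923653404
front 0.1019988998503397
postL 0.0028399992629926803
postR 0.0014381347899935918
wallfront 0.11028295902696368
```

```bash
python3 -c "
from station import finish_job; print(finish_job())"
```

```text
the job is handed in; nothing more can be done
None
```

The kit carton is in the white bay, home against the rubber strip as far as my checks show, and I handed the job in at about 23 s of the 59 s allowed. I squared and centred it with light side pushes, then pushed it narrow end first between the posts with two fingertips. It was never gripped.

**Last checks**
- **Home stop:** the carton stopped where the bay dimensions predict, and the strip pushed back with 6–9 N.
- **Final position:** in the last picture the carton lies flat and centred between the rails, with its rear end measured at x ≈ 28 mm against the specified 28 mm. Its front end read 102 mm, about 104 mm after correcting for the camera's scale, against the strip at 105 mm. A gap of about 1 mm after I let go can't be ruled out from the pictures.
- **Robot clear:** the gripper is about 0.2 m up and touching nothing.
- **Bystanders:** the timer, slide box and tape roll look unmoved. I did not check the cup and tip box at the end, but the arm only passed well above that area.

**What went wrong or disagreed**
- **Fingertip height:** the fingertips sat about 2–3 cm higher than the tool description implies. On the first rear push they rubbed the carton's top rear edge with about 6 N upward. The next try then passed over the carton without touching it.
- **Correction:** I went back behind it, descended in force-checked steps and pushed again lower.
- **Image scale:** the wrist pictures measured lengths about 4–5% short, so I judged the fit relative to the posts.

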